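# Clamp the terminal cover with the draw latch

### The job

Two wooden bench clamps stand on the desk, both unlatched; one of them holds an aluminium meter terminal cover between its jaws. On that one, first flip the wire bail over so that it hooks behind the keeper on the sliding jaw, then push the lever over and fully down past centre, so that the latch holds the cover clamped. Do not touch the empty clamp.

Things in the scene. Friction and masses are not known exactly. Their poses are not given: they have to be found in the camera images.
- clamp: Loaded pine bench clamp, fixed; board 175 x 90 x 12 mm. Origin on the desk under the lever hinge (hinge along y at z 58 mm); x runs from latch to keeper, roughly away from the robot (board x -70 to 105 mm), z up. Fixed block x -68 to 12, y +-30, top z 46; steel ears x +-9, y +-17, top z 67. Sliding jaw x 47 to 90, y +-30, top z 44, with 8 mm rubber pad on its near face.
- lever (a joint): Latch lever, rad: steel plate 24 mm wide, 5 mm thick, 66 mm long from its hinge. Starts at 0 to 0.14. It points 65 degrees + value above the clamp's +x, so growing values swing it up, over and back to its stop at 2.01: flat over the block, pointing to -x, top face z 61 mm, 0.3 rad past centre, where the draw keeps it. Stays where left; takes 1 to 4 N at its end and snaps down past centre.
- lever_end (a point): Centre of the round grip (10 mm thick, 30 mm wide) at the lever's end, 61 mm from the hinge.
- bail (a joint): Wire bail, rad: a U hinged on a lever pin 18 mm from the lever hinge, 12 degrees further round than the lever; legs at y +-21.5 mm. At 0 (start) it leans back on a stop, 40 degrees behind the lever, 15 to 23 behind upright. Growing swings it forward, clear of the lever's end. It turns freely: its bar pushed forward past upright, it falls over the keeper by itself, to about 2.4.
- bail_bar (a point): Middle of the bail's cross bar (6 mm thick, 43 mm long along y, 66 mm from the bail's pin). At the start about 139 mm above the desk and 10 to 25 mm behind the lever hinge (towards the clamp's -x).
- keeper (a point): Top of the far (+x) face of the keeper, a steel lug 24 mm wide, 8 mm thick, standing 14 mm up from the sliding jaw, top at z 58 mm. Axes as the clamp's. The hooked bar lies on the jaw behind it, about 11 mm below this point and up to 10 mm to its +x side.
- jaw (a joint): Travel of the sliding jaw towards the cover, m: 0 open (a light spring holds it there with 2.5 N), about 0.009 when the latch is closed over the cover and the rubber pad is squeezed.
- cover: Aluminium terminal cover, a bar-shaped shell 22 mm (x) by 110 mm (y) by 30 mm high, standing loose in the slot between the loaded clamp's jaws, under the bail's path, top at z 42 mm, sticking out at both sides. Origin at the centre of its underside; y along its length, z up.
- spare: The empty clamp, of the same shape and likewise unlatched, with nothing between its jaws. Origin and axes as the loaded one's. Leave it alone.
Not all that is in view belongs to the job. Leave any purple or yellow look-alike of the clamp alone.

How it is judged:
By the outcome, as a careful person would: the job done as asked, in the order asked, and still so for the second after the job is handed in, with the robot touching nothing.
It also fails if it takes over 40 s, if anything falls off the work surface, if the arm or the gripper's body presses on something with over 40 N, if the wrist force passes 120 N, or if a joint passes its speed limit or range.

### The arm

A 7-joint arm with a two-finger parallel gripper is mounted at the origin on the work surface. World frame = base frame: x ahead of the robot, y to its left, z up, the work surface at z = 0. Lengths are in m, angles in rad, forces in N, time in s.
With the tool pointing down it reaches from about 0.425 to 0.875 m from the base axis. Payload 4.7 kg.
Tool frame: the origin (TCP) lies at the very end of the fingers, on their centre line; the grasp point (between the pads) lies 19 mm behind it; z points along the fingers, y is the direction in which the jaws open and shut (so a half turn about z gives the same grasp; the last joint's range is limited). The gripper opens to 87 mm and grips with 3 to 60 N. Pads are 19 mm wide; open, the fingers measure 117 mm over their backs; the gripper's body (75 mm by 190 mm) begins 51 mm behind the grasp point.
Start: joints at [1.296, 0.321, -0.07, 1.45, 0.023, 1.371, -0.057], TCP at [0.185, -0.623, 0.223] pointing down, gripper open.
Joint ranges: [-2.86, 2.86], [-0.3, 2.09], [-1.38, 1.24], [0.06, 2.45], [-1.56, 4.7], [0.09, 2.05], [-2.69, 2.69]. Speed limits (rad/s): [2.57, 2.57, 3.14, 3.14, 3.14, 3.14, 3.14].

### API

Orientations are given as a 3x3 rotation matrix whose columns are the frame's x, y, z axes.
In Python, from workcell import get_obs, grab_frame, sign_off, spot_in, outline_of gives the robot as it stands.
- The arm moves only by the tool carry_out, never from a script. Its argument "moves" is a list that holds one entry, the list of rows, each a list of 6 numbers: the shift along the tool's x, y, z as a fraction of full scale, then the turn, a rotation vector about the tool's x, y, z as a fraction of full scale. A call has 1 to 12 rows; each row is the pose to reach, as a shift and turn from the pose measured when the call began, along the tool's axes at that moment, turning the shorter way round; what a row does not reach only later rows make up. Full scale, the value 1, is 12 cm for a shift and 360 degrees for a turn. A row lasts 1/8 s, in which the tool goes at most 62.5 mm and 10.7 degrees, less where a joint would pass 70% of its speed; a pose out of reach is approached as far as the arm can. A call with a number of a shift or a turn outside -1 to 1 is refused whole. A call with a gripper value outside its range is refused whole. "gripper" is the opening in per cent of the stroke, from 0 (shut) to 100 (fully open), set as the call begins (left out, the last holds). The fingers move at their own pace and stop on an object; "newtons" is the grip in N (left out, the last holds). Time passes only in rows, so rows that repeat a pose let the fingers close. It gives the time, the measured TCP pose, the force and the opening at its end, in the units of the state.
- get_obs(): the state, without advancing time (a new reading comes with each control period).
- grab_frame(name): name is "scene" or "top" or "wrist"; returns a dict with "img" (420x560x3 uint8, blue, green, red), "mtx" (3x3 intrinsics, pixels), "k1" (the pictures are not rectified: a ray, as slopes to the right and down, at radius r is drawn at 1 + k1 r^2 times it, then the intrinsics apply), "extrinsics" (4x4, takes a point from world to camera coordinates); the wrist camera has in their place "tool_from_camera" (4x4, takes a point from camera to tool coordinates, whose origin is the TCP and whose axes are the flange's). Camera axes: x right, y down, z forward; pixel columns grow to the right and rows downward; lengths in m; the calibration is good to about 2 mm. A picture is of the moment at which its call begins: read the wrist's pose just before it. There is no depth.
- sign_off(): hands the job in, once; it reports no verdict.
Trained networks look in the newest picture that a camera, given by its name, has taken for a name from the list of things; names that differ only in an ending like _2 or _b are one class to them, and where a whole thing is asked for, a point or a joint stands for the part that bears it (a point fixed in the world has none). Each returns a list of dicts, best first, with "confidence" (0 to 1); they miss things now and then, are a little off and sometimes report something else, mostly with a low value. They report only what shows in the picture. A call takes as long as a camera call. They do not tell look-alikes from the thing itself.
- spot_in(camera, thing): "bbox" ([left, top, right, bottom] in pixels, round what is visible of it).
- outline_of(camera, thing): "region" (420x560 bool, what is visible of it) and "bbox" ([left, top, right, bottom] in pixels, round what is visible of it).
The state is a dict: "clock": time; "qpos": joint angles; "qd": joint speeds; "tau": joint torques, N m; "position": TCP position; "tcp_rot": TCP orientation; "ft_force": force on the tool from outside, world axes, zero at the start; "ft_torque": the same for the moment, N m; "opening": opening from 0.0 (shut) to 1.0 (fully open).
Only numpy, scipy, OpenCV 4.12 (cv2) and the standard library are available. Lean on these libraries where they do the work, as an engineer would, in place of code of your own. Each camera call takes 0.05 s, during which the arm holds its last target. There are 200 camera calls.

## Working session

There is one attempt and no reset: what is moved stays moved. The work goes in short steps, Python scripts to look and compute and a tool call to move; the robot and the scene stay as the last step left them, time stands still between calls to the robot, and variables do not carry over. Pictures are saved under pics/ and viewed, about 8 in all and at most 12, crops included, and the job is handed in when it is done.

Besides the shell and the picture viewer there is one more tool, called after "Emit:" by a JSON object that holds its "api" and its "payload". carry_out: Moves the arm, as the interface text tells. Its arguments: {"type":"object","properties":{"moves":{"type":"array","items":{"type":"array","items":{"type":"array","items":{"type":"number","minimum":-1,"maximum":1}}}},"gripper":{"type":"number"},"newtons":{"type":"number"}},"required":["moves"]}

```bash
mkdir -p pics; ls; python3 - <<'E'
from workcell import *
import cv2,numpy as np
o=get_obs();print({k:np.round(v,3).tolist() for k,v in o.items()})
ims=[]
for c in("scene","top"):
    f=grab_frame(c);ims.append(f["img"].copy());print(c,f["mtx"].tolist(),f["k1"],np.round(f["extrinsics"],4).tolist())
    for t in("clamp","spare","cover","lever","lever_end","bail","bail_bar","keeper"):
        print(t,[(np.round(d["bbox"]).tolist(),round(d["confidence"],2)) for d in spot_in(c,t)][:5])
    cv2.imwrite(f"pics/{c}0.png",f["img"])
E
```

```text
pics
{'clock': 0.0, 'qpos': [1.296, 0.322, -0.07, 1.452, 0.023, 1.371, -0.057], 'qd': [-0.001, -0.001, -0.001, -0.0, -0.0, 0.001, 0.001], 'tau': [-0.0, -49.129, -0.404, -31.253, -0.064, 0.044, 0.0], 'position': [0.185, -0.623, 0.221], 'tcp_rot': [[0.959, 0.285, -0.001], [0.285, -0.959, 0.002], [-0.0, -0.002, -1.0]], 'ft_force': [0.619, 0.075, -0.017], 'ft_torque': [0.032, -0.098, -0.032], 'opening': 0.999}
scene [[474.40949059616315, 0.0, 279.0331685320258], [0.0, 474.40949059616315, 203.65752261302026], [0.0, 0.0, 1.0]] 0.010097618900222925 [[0.2532, 0.9673, 0.0159, 0.0187], [0.6884, -0.1686, -0.7054, -0.2931], [-0.6797, 0.1895, -0.7086, 1.6663], [0.0, 0.0, 0.0, 1.0]]
clamp [([144.0, 163.0, 186.0, 228.0], 0.87), ([352.0, 125.0, 381.0, 187.0], 0.85), ([278.0, 208.0, 321.0, 284.0], 0.77), ([248.0, 150.0, 283.0, 217.0], 0.6)]
spare [([358.0, 177.0, 413.0, 254.0], 0.96)]
cover [([290.0, 208.0, 309.0, 232.0], 0.64), ([277.0, 244.0, 322.0, 257.0], 0.62)]
lever [([287.0, 207.0, 313.0, 236.0], 0.82), ([147.0, 155.0, 171.0, 189.0], 0.69), ([362.0, 123.0, 378.0, 151.0], 0.69), ([261.0, 146.0,
[... 1197 characters left out ...]
288.0, 165.0], 0.65), ([274.0, 162.0, 290.0, 164.0], 0.55), ([138.0, 266.0, 167.0, 291.0], 0.53)]
lever_end [([406.0, 258.0, 435.0, 274.0], 0.72), ([273.0, 147.0, 291.0, 168.0], 0.69), ([285.0, 249.0, 304.0, 273.0], 0.53), ([136.0, 262.0, 167.0, 293.0], 0.53)]
bail [([269.0, 131.0, 300.0, 154.0], 0.73), ([264.0, 150.0, 304.0, 169.0], 0.72), ([132.0, 276.0, 162.0, 291.0], 0.6), ([284.0, 259.0, 306.0, 273.0], 0.59), ([268.0, 162.0, 288.0, 166.0], 0.45)]
bail_bar [([409.0, 266.0, 435.0, 276.0], 0.54), ([270.0, 162.0, 275.0, 163.0], 0.49)]
keeper [([159.0, 245.0, 188.0, 268.0], 0.93), ([272.0, 130.0, 297.0, 153.0], 0.7), ([289.0, 224.0, 315.0, 247.0], 0.69), ([394.0, 233.0, 423.0, 256.0], 0.69)]
```

```bash
python3 - <<'E'
import cv2,numpy as np
a=cv2.imread("pics/scene0.png")[110:300,120:440];b=cv2.imread("pics/top0.png")[110:330,110:460]
a=cv2.resize(a,(800,475)[:2]);cv2.imwrite("pics/s1.png",a)
b=cv2.resize(b,(800,503),interpolation=cv2.INTER_CUBIC);cv2.imwrite("pics/t1.png",b)
E
```

```text
(no output)
```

View pics/s1.png

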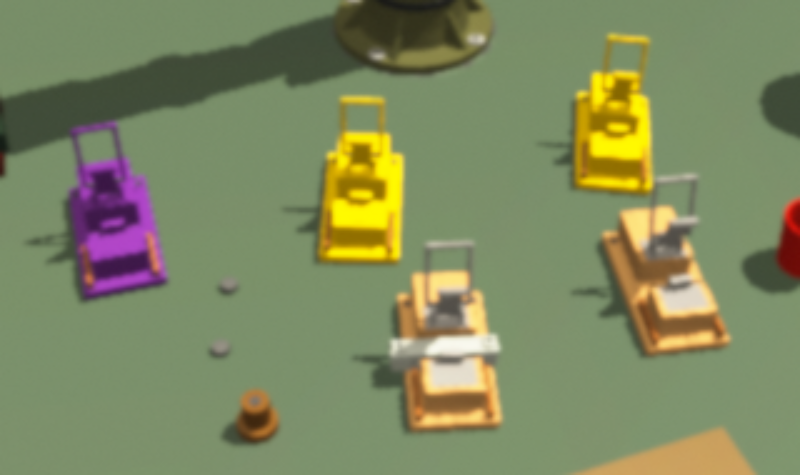

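View pics/t1.png

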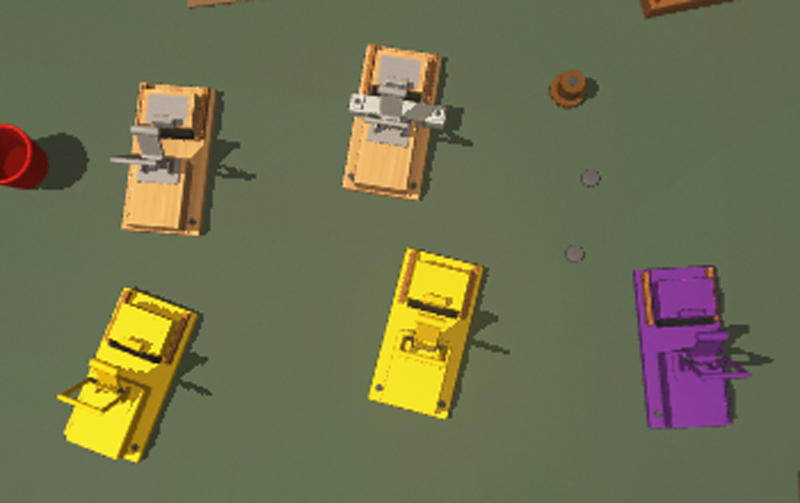

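The loaded clamp is the front pine one (top crop about 343–440 × 45–198), with the white cover across it. The spare is at its left, and the yellow and purple ones are decoys. Next I fit its pose from the board corners.

```bash
cat > h.py <<'E'
import cv2,numpy as np
from workcell import *
def proj(P,f,T=None):
    T=f["extrinsics"] if T is None else T
    c=(np.asarray(P)@T[:3,:3].T)+T[:3,3]
    s=c[:,:2]/c[:,2:];r2=(s**2).sum(1,keepdims=True);s=s*(1+f["k1"]*r2)
    return s*[f["mtx"][0][0],f["mtx"][1][1]]+[f["mtx"][0][2],f["mtx"][1][2]]
def loc(P,p):
    c,s=np.cos(p[2]),np.sin(p[2]);P=np.asarray(P)/1000.
    return np.c_[p[0]+c*P[:,0]-s*P[:,1],p[1]+s*P[:,0]+c*P[:,1],P[:,2]]
def wristT(f,o):
    W=np.eye(4);W[:3,:3]=o["tcp_rot"];W[:3,3]=o["position"]
    return np.linalg.inv(W@np.array(f["tool_from_camera"]))
E
python3 - <<'E'
from h import *
from scipy.optimize import least_squares
C=[(-70,45,12),(-70,-45,12),(105,45,12),(105,-45,12)]
t=grab_frame("top");s=grab_frame("scene")
uvt=np.array([(343,188),(420,198),(366,45),(440,54)])/2.286+110
# scene: far corners (image bottom): +x end; left in image is -y
uvs=np.array([(498,422),(411,427)])/2.5+[120,110]
def r(p):return np.r_[(proj(loc(C,p),t)-uvt).ravel(),(proj(loc([C[2],C[3]],p),s)-uvs).ravel()]
q=least_squares(r,[0.6,-0.1,0]);print(np.round(q.x,4),np.round(q.fun,1))
p=q.x
print(proj(loc([(-15,0,139),(26,0,113),(80,0,58)],p),t),proj(loc([(-15,0,139),(26,0,113),(80,0,58)],p),s))
E
```

```text
[ 0.5714 -0.1204 -0.1651] [-0.1 -0.2  0.2  0.2 -0.2 -0.9  0.5 -0.4  0.8 -0.9 -0.6 -0.5]
[[279.12627455 161.79217125]
 [281.77510664 148.2242296 ]
 [285.03648777 134.31954208]] [[298.44277085 208.535397  ]
 [299.97445435 227.98579042]
 [301.60890125 259.50451401]]
```

Emit:
{"api": "carry_out", "payload": {"moves": [[[0.24, -0.21, 0, 0, 0, 0], [0.48, -0.41, 0, 0, 0, 0], [0.73, -0.62, 0, 0, 0, 0], [0.97, -0.825, 0, 0, 0, 0]]], "gripper": 0}}

```text
clock: 1.5
position: [0.2693, -0.4939, 0.2227]
tcp_rot: [[0.959, 0.285, 0.0], [0.285, -0.959, -0.0], [0.0, 0.0, -1.0]]
ft_force: [1.0, -0.7, 0.2]
opening: 0.632
```

Emit:
{"api": "carry_out", "payload": {"moves": [[[0.24, -0.21, 0, 0, 0, 0], [0.48, -0.41, 0, 0, 0, 0], [0.73, -0.62, 0, 0, 0, 0], [0.97, -0.825, 0, 0, 0, 0]]]}}

```text
clock: 2.0
position: [0.3533, -0.3647, 0.223]
tcp_rot: [[0.958, 0.285, 0.001], [0.285, -0.958, -0.001], [0.0, 0.001, -1.0]]
ft_force: [-0.6, -0.5, 0.5]
opening: 0.171
```

Emit:
{"api": "carry_out", "payload": {"moves": [[[0.24, -0.21, 0, 0, 0, 0], [0.48, -0.41, 0, 0, 0, 0], [0.73, -0.62, 0, 0, 0, 0], [0.97, -0.825, 0, 0, 0, 0]]]}}

```text
clock: 2.5
position: [0.4373, -0.2355, 0.2231]
tcp_rot: [[0.958, 0.285, 0.001], [0.285, -0.958, -0.001], [0.001, 0.002, -1.0]]
ft_force: [0.3, -0.5, -0.6]
opening: 0.002
```

Emit:
{"api": "carry_out", "payload": {"moves": [[[0.24, -0.21, 0, 0, 0, 0.018], [0.48, -0.41, 0, 0, 0, 0.036], [0.73, -0.62, 0, 0, 0, 0.054], [0.97, -0.825, 0, 0, 0, 0.072], [0.97, -0.825, 0, 0, 0, 0.072]]]}}

```text
clock: 3.12
position: [0.522, -0.1036, 0.2233]
tcp_rot: [[0.988, -0.157, 0.002], [-0.157, -0.988, 0.0], [0.002, -0.001, -1.0]]
ft_force: [0.4, -0.9, -0.6]
opening: 0.002
```

```bash
python3 - <<'E'
from h import *
p=[0.5714,-0.1204,-0.1651]
o=get_obs();f=grab_frame("wrist");T=wristT(f,o);im=f["img"].copy()
for P in [(-15,0,139),(-15,21.5,139),(-15,-21.5,139),(26,0,113),(80,0,58),(105,45,12),(105,-45,12),(9,17,67),(9,-17,67)]:
    u=proj(loc([P],p),f,T)[0];cv2.circle(im,tuple(int(a) for a in u),3,(0,0,255),1)
for t in("bail_bar","lever_end","keeper","cover"):
    print(t,[(np.round(d["bbox"]).tolist(),round(d["confidence"],2)) for d in spot_in("wrist",t)][:2])
cv2.imwrite("pics/w1.png",im)
E
```

```text
bail_bar [([257.0, 137.0, 324.0, 175.0], 0.76)]
lever_end [([258.0, 109.0, 326.0, 177.0], 0.94)]
keeper [([261.0, 43.0, 320.0, 102.0], 0.63)]
cover [([236.0, 103.0, 349.0, 123.0], 0.68), ([261.0, 44.0, 319.0, 102.0], 0.44)]
```

View pics/w1.png

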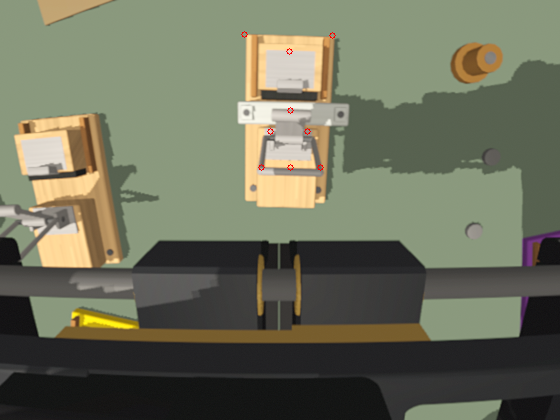

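The overlay matches within a few mm (bar at row 171 against 167 predicted, so about -19 mm). Now I go down behind the bar and push it forward.

Emit:
{"api": "carry_out", "payload": {"moves": [[[0, 0.07, 0.25, 0, 0, 0], [0, 0.07, 0.5, 0, 0, 0], [0, 0.07, 0.775, 0, 0, 0], [0, 0.07, 0.775, 0, 0, 0]]]}}

```text
clock: 3.88
position: [0.5163, -0.118, 0.1278]
tcp_rot: [[0.986, -0.166, -0.004], [-0.166, -0.986, -0.001], [-0.004, 0.001, -1.0]]
ft_force: [-0.1, 0.6, -0.2]
opening: 0.006
```

Emit:
{"api": "carry_out", "payload": {"moves": [[[0.08, 0, 0, 0, 0, 0], [0.16, 0, 0, 0, 0, 0], [0.24, 0, 0, 0, 0, 0], [0.32, 0, 0, 0, 0, 0], [0.4, 0, 0, 0, 0, 0], [0.48, 0, 0, 0, 0, 0], [0.55, 0, 0, 0, 0, 0], [0.55, 0, 0, 0, 0, 0], [0.55, 0, 0, 0, 0, 0]]]}}

```text
clock: 5.0
position: [0.5812, -0.1289, 0.1274]
tcp_rot: [[0.986, -0.166, -0.005], [-0.166, -0.986, -0.001], [-0.005, 0.001, -1.0]]
ft_force: [0.7, 0.9, 0.3]
opening: 0.005
```

```bash
python3 - <<'E'
from h import *
a=grab_frame("scene")["img"][170:290,230:350];w=grab_frame("wrist")["img"][0:260,150:430]
cv2.imwrite("pics/c2.png",np.hstack([cv2.resize(a,(400,400),interpolation=3),cv2.resize(w,(400,400))]))
for c in("scene","wrist"):
  for t in("bail_bar","bail","keeper"):
    print(c,t,[(np.round(d["bbox"]).tolist(),round(d["confidence"],2)) for d in spot_in(c,t)][:4])
E
```

```text
scene bail_bar [([290.0, 245.0, 308.0, 262.0], 0.73), ([360.0, 125.0, 379.0, 143.0], 0.45), ([148.0, 158.0, 162.0, 164.0], 0.42)]
scene bail [([362.0, 124.0, 381.0, 147.0], 0.63), ([291.0, 246.0, 310.0, 260.0], 0.55), ([146.0, 160.0, 170.0, 180.0], 0.41)]
scene keeper [([288.0, 250.0, 314.0, 274.0], 0.89), ([359.0, 155.0, 376.0, 180.0], 0.67), ([253.0, 189.0, 278.0, 209.0], 0.6), ([157.0, 199.0, 179.0, 220.0], 0.56)]
wrist bail_bar [([234.0, 140.0, 307.0, 237.0], 0.72)]
wrist bail [([232.0, 142.0, 305.0, 238.0], 0.86)]
wrist keeper []
```

View pics/c2.png

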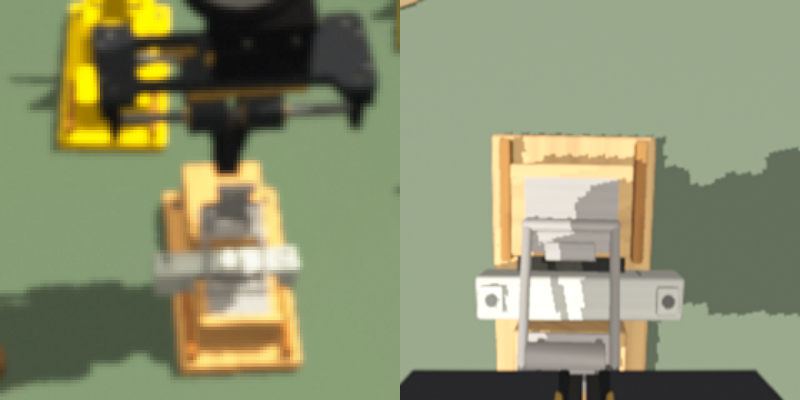

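The bail has fallen over, with its bar lying beyond the keeper lug (crop row 228, keeper at 250). The fingers are about 7 mm off to -y. I correct that while going over to the far side of the lever.

Emit:
{"api": "carry_out", "payload": {"moves": [[[0, -0.055, -0.2, 0, 0, 0], [0.1, -0.055, -0.2, 0, 0, 0], [0.25, -0.055, -0.2, 0, 0, 0], [0.39, -0.055, -0.2, 0, 0, 0], [0.39, -0.055, -0.1, 0, 0, 0], [0.39, -0.055, 0.05, 0, 0, 0], [0.39, -0.055, 0.14, 0, 0, 0], [0.39, -0.055, 0.14, 0, 0, 0]]]}}

```text
clock: 6.4
position: [0.6271, -0.1302, 0.1089]
tcp_rot: [[0.986, -0.166, -0.007], [-0.166, -0.986, -0.0], [-0.007, 0.002, -1.0]]
ft_force: [-0.0, -0.4, 0.3]
opening: 0.006
```

```bash
python3 - <<'E'
from h import *
o=get_obs();d=np.array(o["position"])-[.5714,-.1204,0];c,s=np.cos(.1651),-np.sin(.1651)
print(np.round([c*d[0]+s*d[1],-s*d[0]+c*d[1],d[2]],4),o["ft_force"],o["clock"])
E
```

```text
[ 0.0566 -0.0005  0.1089] [-0.0411614  -0.43379572  0.32683193] 6.4
```

Emit:
{"api": "carry_out", "payload": {"moves": [[[-0.08, 0, 0, 0, 0, 0], [-0.16, 0, 0, 0, 0, 0], [-0.24, 0, 0, 0, 0, 0], [-0.32, 0, 0, 0, 0, 0], [-0.39, 0, 0, 0, 0, 0], [-0.46, 0, 0, 0, 0, 0], [-0.53, 0, -0.01, 0, 0, 0], [-0.6, 0, -0.01, 0, 0, 0], [-0.6, 0, -0.01, 0, 0, 0], [-0.6, 0, -0.01, 0, 0, 0]]]}}

```text
clock: 7.65
position: [0.5557, -0.1184, 0.1106]
tcp_rot: [[0.986, -0.166, -0.008], [-0.166, -0.986, -0.0], [-0.008, 0.002, -1.0]]
ft_force: [1.1, -0.6, 0.6]
opening: -0.0
```

```bash
python3 - <<'E'
from h import *
o=get_obs();d=np.array(o["position"])-[.5714,-.1204,0];c,s=np.cos(.1651),-np.sin(.1651)
print(np.round([c*d[0]+s*d[1],-s*d[0]+c*d[1],d[2]],4),o["ft_force"],o["clock"])
a=grab_frame("scene")["img"][170:290,230:350];w=grab_frame("wrist")["img"][0:260,150:430]
cv2.imwrite("pics/c3.png",np.hstack([cv2.resize(a,(400,400),interpolation=3),cv2.resize(w,(400,400))]))
E
```

```text
[-0.0158 -0.0006  0.1106] [ 1.14309384 -0.57797242  0.59849022] 7.65
```

View pics/c3.png

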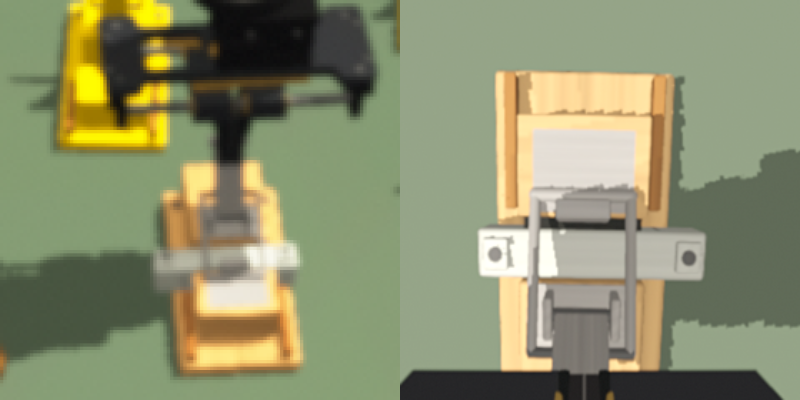

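The bar is drawn against the keeper and the lever is going over. I continue around the arc and press down.

Emit:
{"api": "carry_out", "payload": {"moves": [[[-0.06, 0, 0.02, 0, 0, 0], [-0.12, 0, 0.05, 0, 0, 0], [-0.18, 0, 0.095, 0, 0, 0], [-0.24, 0, 0.145, 0, 0, 0], [-0.285, 0, 0.2, 0, 0, 0], [-0.325, 0, 0.26, 0, 0, 0], [-0.34, 0, 0.32, 0, 0, 0], [-0.35, 0, 0.37, 0, 0, 0], [-0.35, 0, 0.4, 0, 0, 0], [-0.35, 0, 0.4, 0, 0, 0]]]}}

```text
clock: 9.0
position: [0.514, -0.1114, 0.0631]
tcp_rot: [[0.986, -0.166, -0.009], [-0.166, -0.986, -0.0], [-0.009, 0.002, -1.0]]
ft_force: [-0.7, 0.2, 2.8]
opening: 0.003
```

Emit:
{"api": "carry_out", "payload": {"moves": [[[0, 0, 0.015, 0, 0, 0], [0, 0, 0.03, 0, 0, 0], [0, 0, 0.03, 0, 0, 0]]]}}

```text
clock: 9.38
position: [0.5141, -0.1114, 0.062]
tcp_rot: [[0.986, -0.166, -0.01], [-0.166, -0.986, -0.001], [-0.009, 0.003, -1.0]]
ft_force: [-8.5, 1.9, 19.5]
opening: 0.008
```

Emit:
{"api": "carry_out", "payload": {"moves": [[[0, 0, -0.2, 0, 0, 0], [0, 0, -0.5, 0, 0, 0], [0, 0, -0.9, 0, 0, 0], [-0.2, 0, -1, 0, 0, 0], [-0.4, 0, -1, 0, 0, 0], [-0.4, 0, -1, 0, 0, 0]]]}}

```text
clock: 10.12
position: [0.4674, -0.1035, 0.1828]
tcp_rot: [[0.986, -0.166, -0.009], [-0.166, -0.986, -0.003], [-0.008, 0.005, -1.0]]
ft_force: [0.9, 0.7, 0.6]
opening: 0.002
```

```bash
python3 - <<'E'
from h import *
p=[0.5714,-0.1204,-0.1651]
o=get_obs();f=grab_frame("wrist");T=wristT(f,o);w=f["img"].copy()
for P in [(-61,0,63),(-61,15,63),(-61,-15,63)]:
    u=proj(loc([P],p),f,T)[0];print(u);cv2.circle(w,tuple(int(a) for a in u),2,(0,0,255),1)
for t in("lever_end","bail_bar","keeper"): print(t,[(np.round(d["bbox"]).tolist(),round(d["confidence"],2)) for d in spot_in("wrist",t)][:3])
a=grab_frame("scene")["img"][170:290,230:350]
cv2.imwrite("pics/c4.png",np.hstack([cv2.resize(a,(400,400),interpolation=3),cv2.resize(w[0:260,150:430],(400,400))]))
E
```

```text
[277.62048589 150.85571211]
[259.34426824 150.90080139]
[295.89068134 150.8390509 ]
lever_end [([250.0, 9.0, 312.0, 157.0], 0.55)]
bail_bar [([247.0, 8.0, 309.0, 94.0], 0.86)]
keeper [([34.0, 302.0, 99.0, 337.0], 0.8), ([245.0, 1.0, 312.0, 38.0], 0.7), ([327.0, 227.0, 389.0, 237.0], 0.64)]
```

View pics/c4.png

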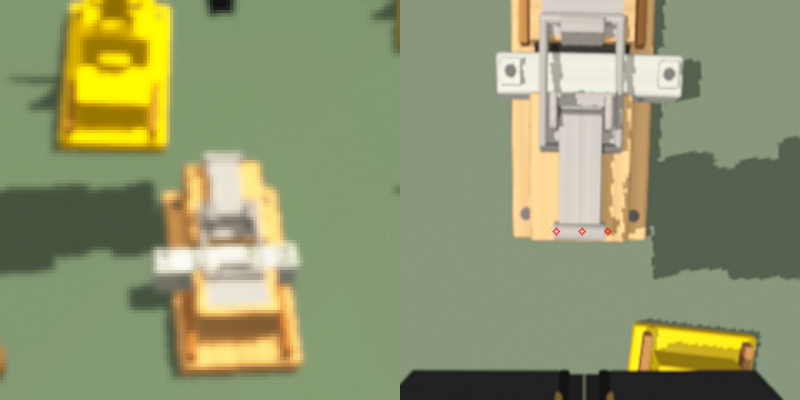

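The lever lies flat at the predicted closed position, the bail bar is behind the keeper, and the gripper is clear. I hand it in.

```bash
python3 -c "
from workcell import *
o=get_obs();print(o['clock'],o['ft_force']);print(sign_off())"
```

```text
10.375 [ 0.13369066 -0.47339514 -0.05792115]
the job is handed in; nothing more can be done
None
```

The loaded clamp is latched over the cover, and I handed the job in at about 10.4 s. I flipped the bail over first. Then I swung the lever over and pressed it down to its stop, which took about 20 N at a fingertip height of 62 mm.

**Last checks:** The final wrist picture shows the lever flat, with its grip where the closed position predicts, and the bail bar behind the keeper. The gripper was clear and the force reading about zero. I stayed away from the spare clamp and the purple and yellow look-alikes.

**Not measured:** I did not measure the jaw travel, and I judged the clamping only from the pictures and the lever reaching its stop. In the last picture the networks' box for the lever end was too large to be of use, so I relied on the projected position instead. Along the way the fingers were about 7 mm off to the side while flipping the bail, and I corrected that before moving the lever.

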